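# Unlatch the mould cassette over its demoulding tray

### The job

Get ready to demould: set the open metal tray flat on the work surface midway between the two squat lidded jars, its long side in line with them, and let go of it. Then pinch the two side catches of the mould cassette together, lift it straight out of the curing base and finish while still holding it by the pinched catches, level and still, centred over the tray with its underside about 10 to 15 cm above the work surface. Do not disturb the jars or the other things on the bench.

Things in the scene. Friction and masses are not known exactly. Their poses are not given: they have to be found in the camera images.
- tray_center (a point): centre (half-way up) of the loose demoulding tray: an open bare-metal rectangular tray, 100 mm long (its x axis), 60 mm wide (its y axis), 28 mm high, walls 4 mm, about 90 g; it can be gripped from above across its 60 mm width
- jar_near_center (a point): centre (half-way up) of one of the two identical squat screw-lid jars, 50 mm across, 58 mm high, about 180 g: the one nearer to the robot. Its x axis points at the other jar
- jar_far_center (a point): centre (half-way up) of the other squat jar, of the same size; the jars' centres are 250 mm apart, one roughly behind the other as seen from the robot
- gap_mid (a point): point on the work surface exactly midway between the two jars; its x axis runs along the line through both jars
- tray: the same tray; origin at the centre of its underside, x along its 100 mm length, z up
- jar_near: the same nearer jar; origin at the centre of its underside, x axis towards the other jar
- jar_far: the same farther jar; origin at the centre of its underside
- dock: the curing base holding the cassette: a fixed grey plinth 160 (x) by 124 (y) by 20 mm high, origin at the centre of its underside. On each long side a metal keeper ledge, 34 mm long, 31 to 44 mm off the middle line, top 36.5 mm above the work surface; the catches' hooks lie under the ledges. Low guides (tops 30 mm up) locate the cassette, which comes out straight up
- cassette_center (a point): centre of the mould cassette, 29 mm above its underside (49 mm above the work surface while latched): a black plastic block 110 mm long (x), 54 mm wide (y) over its ends, 26 mm high, with a white mould plate on top reaching 32 mm above its underside, 160 to 310 g in all, and an upright catch plate at the middle of each long side. y is the direction to pinch in
- catch_left_face (a point): middle of the upper outer face of the +y catch: an upright ribbed metal plate 28 mm long, 5 mm thick, its top 58 mm above the cassette's underside. The two outer faces are 60 mm apart at rest, 46 mm when both are fully in. This point is 44 mm above the cassette's underside; pinch with the fingertips 22 to 28 mm above that underside (42 to 48 mm above the work surface while latched)
- catch_right_face (a point): the same point on the identical catch on the cassette's -y side
- cassette: the same cassette; origin at the centre of its underside, 20 mm above the work surface while latched; z up
- catch_left (a joint): travel of the catch on the cassette's +y side, m: 0 out (hooked), 0.007 pushed fully in; sprung, 2.7 N at the start and 5.9 N at full travel; its hook clears the ledge from about 0.005
- catch_right (a joint): the same for the catch on the cassette's -y side
- mixcup: bystander: small white mixing cup, 50 mm across, 55 mm high; origin in its underside
- dropper: bystander: small bottle, 32 mm across, 75 mm high; origin in its underside
- tape: bystander: roll of tape lying flat, 54 mm across, 18 mm high; origin in its underside
- mould: bystander: white mould block with cavities, 90 x 80 x 20 mm; origin in its underside
- resin: bystander: bottle, 60 mm across, 130 mm high; origin in its underside
- tube: bystander: lying metal tube with a cap, 95 mm long, 24 mm high; origin in its underside
- scraper: bystander: wooden-handled spatula lying flat, 120 mm long; origin in its underside
Things that resemble listed ones, but are neither listed nor needed, are in the scene too. What is shaped like the tray but green, pink or purple is not meant.

How it is judged:
By the outcome, as a careful person would: the job done as asked, in the order asked, and still so for the second after the job is handed in, while the arm keeps its last pose, push and grip.
It also fails if it takes over 64 s, if anything falls off the work surface, if the arm or the gripper's body presses on something with over 40 N, if the wrist force passes 120 N, or if a joint passes its speed limit or range.

### The arm

A 7-joint arm with a two-finger parallel gripper is mounted at the origin on the work surface. World frame = base frame: x ahead of the robot, y to its left, z up, the work surface at z = 0. Lengths are in mm, angles in degrees, forces in N, time in s.
With the tool pointing down it reaches from about 375 to 925 mm from the base axis. Payload 3.1 kg.
Tool frame: the origin (TCP) lies on the front face of the gripper's body, between the roots of the fingers; the fingertips stand 73 mm ahead of it and the grasp point (between the pads) lies 54 mm ahead of it; z points along the fingers, y is the direction in which the jaws open and shut (so a half turn about z gives the same grasp; the last joint's range is limited). The gripper opens to 85 mm and grips with 20 to 120 N. Pads are 22 mm wide; open, the fingers measure 114 mm over their backs; the gripper's body (76 mm by 85 mm) begins 54 mm behind the grasp point. The pads swing forward as they close: fully open they stand 13 mm farther back than shut.
Start: joints at [-73.384, 21.939, 2.515, 91.553, -1.026, 66.532, -2.859], TCP at [245.779, 601.745, 303.869] pointing down, gripper open.
Joint ranges: [-149.38, 149.38], [-23.57, 123.04], [-84.95, 90], [0, 143.3], [-89.99, 269.99], [3.08, 112.72], [-163.45, 163.45]. Speed limits (degrees/s): [159.86, 159.86, 180, 180, 180, 180, 180].

### API

Orientations are given as a 3x3 rotation matrix whose columns are the frame's x, y, z axes.
In Python, from plant import bot, fingers, viewer, status gives the robot as it stands. Calls block until the motion is done:
- bot.movep(position, orientation): joint-space move of the TCP to a pose.
- bot.move_l(position, feed=150, frame=None, until_force=None): straight line of the TCP; frame=None keeps the orientation; feed is the mean speed in mm/s. With until_force (N) it stops when the force on the tool has changed by that much, and returns True; else False.
- bot.move_j(angles): joint-space move.
- fingers.command_gripper(opening, grip_force=None): finger opening in mm; grip_force is the grip in N (None keeps the last); returns when the fingers have stopped.
- bot.sleep(seconds).
- bot.solve_ik(position, orientation): joint angles nearest the present ones, or None.
- viewer.capture(name): name is "scene" or "top"; returns the picture (384x512x3 uint8, red, green, blue); there is no depth.
- viewer.camera_info(name): a dict with "fx", "fy", "cx", "cy" (pixels), "R" (3x3) and "t" (3): a world point X has camera coordinates R X + t. Camera axes: x right, y down, z forward; pixel columns grow to the right and rows downward; lengths in mm; the calibration is good to about 2 mm. A picture is of the moment at which its call begins. camera_info takes no time and is no camera call.
A pose or a line that the arm cannot do raises bot.MotionError and nothing moves.
- bot.hand_in(): hands the job in, once; it reports no verdict.
Readings, each from a call of its own:
- status.get_time(): time.
- status.get_qpos(): joint angles.
- status.get_qd(): joint speeds.
- status.get_tau(): joint torques, N m.
- status.get_tool_pos(): TCP position.
- status.get_ee_rot(): TCP orientation.
- status.get_force(): force on the tool from outside, world axes, zero at the start.
- status.get_ft_torque(): the same for the moment, N m.
- status.get_grip_width(): finger opening in mm.
Only numpy, scipy, OpenCV 4.12 (cv2) and the standard library are available. Lean on these libraries where they do the work, as an engineer would, in place of code of your own. Each camera call takes 0.05 s, during which the arm holds its last target.

## Working session

There is one attempt and no reset: what is moved stays moved. The work goes in short steps, each a Python script; the robot and the scene stay as the last script left them, time stands still between calls to the robot, and variables do not carry over. Pictures are saved under pics/ and viewed, and the job is handed in when it is done.

```bash
mkdir -p pics; ls
python3 - <<'E'
from plant import bot, fingers, viewer, status
import cv2
for n in("scene","top"):
    im=viewer.capture(n); cv2.imwrite(f"pics/{n}0.png",cv2.resize(im[:,:,::-1],(800,600),interpolation=cv2.INTER_CUBIC)); cv2.imwrite(f"pics/raw_{n}0.png",im[:,:,::-1])
    print(n,viewer.camera_info(n))
print(status.get_time(),status.get_grip_width(),status.get_ee_rot())
E
```

```text
pics
scene {'fx': 447.80995735683064, 'fy': 447.80995735683064, 'cx': 255.66728826570343, 'cy': 185.70531176047226, 'R': array([[-0.11892146,  0.99289382,  0.0044206 ],
       [ 0.61034813,  0.0766132 , -0.78841967],
       [-0.7831557 , -0.09106191, -0.61512184]]), 't': array([  75.76836505, -283.97901045, 1706.65338794])}
top {'fx': 482.95704257502246, 'fy': 482.95704257502246, 'cx': 258.2914823937951, 'cy': 199.63240934782868, 'R': array([[ 0.01713805, -0.99977987, -0.01210392],
       [-0.99648412, -0.01608611, -0.08222304],
       [ 0.08201024,  0.0134705 , -0.99654045]]), 't': array([   3.76024873,  550.61859366, 1349.85567546])}
0.1 85.54586644628 [[-9.25776518e-01  3.78070401e-01 -7.81289462e-04]
 [ 3.78071181e-01  9.25773688e-01 -2.29355675e-03]
 [-1.43828693e-04 -2.41870401e-03 -9.99997065e-01]]
```

View pics/scene0.png

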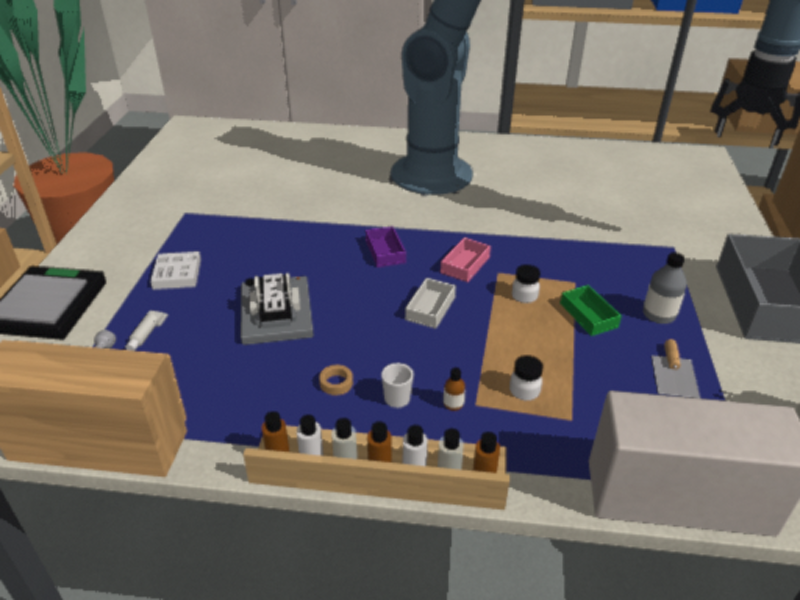

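View pics/top0.png

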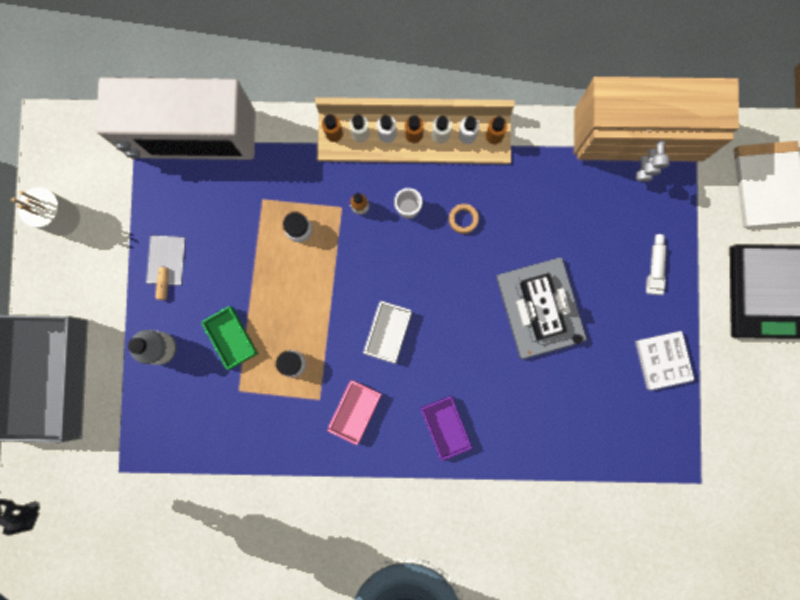

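The tray is the bare grey one at about (388,332) in the top view. The jars are at (296,226) and (290,363) on a brown sheet, and the dock is at about (542,308). I'll enlarge these areas.

Run:
```python
import cv2
im=cv2.imread("pics/raw_top0.png"); s=cv2.imread("pics/raw_scene0.png")
def crop(im,x0,y0,w,h,k,name):
    c=cv2.resize(im[y0:y0+h,x0:x0+w],None,fx=k,fy=k,interpolation=cv2.INTER_CUBIC)
    for i in range(0,w,10):
        cv2.putText(c,str(x0+i),(i*k,8),0,0.3,(0,255,255),1); cv2.line(c,(i*k,10),(i*k,14),(0,255,255),1)
    for i in range(0,h,10):
        cv2.putText(c,str(y0+i),(0,i*k+4),0,0.3,(0,255,255),1); cv2.line(c,(20,i*k),(24,i*k),(0,255,255),1)
    cv2.imwrite("pics/"+name,c)
crop(im,150,125,120,125,0+5,"c_left.png") if 0 else crop(im,150,125,130,118,5,"c_left.png")
crop(im,310,155,75,80,7,"c_dock.png")
crop(s,145,165,65,60,9,"s_dock.png")
crop(s,250,160,140,110,5,"s_left.png")
```

```text
(no output)
```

View pics/c_left.png

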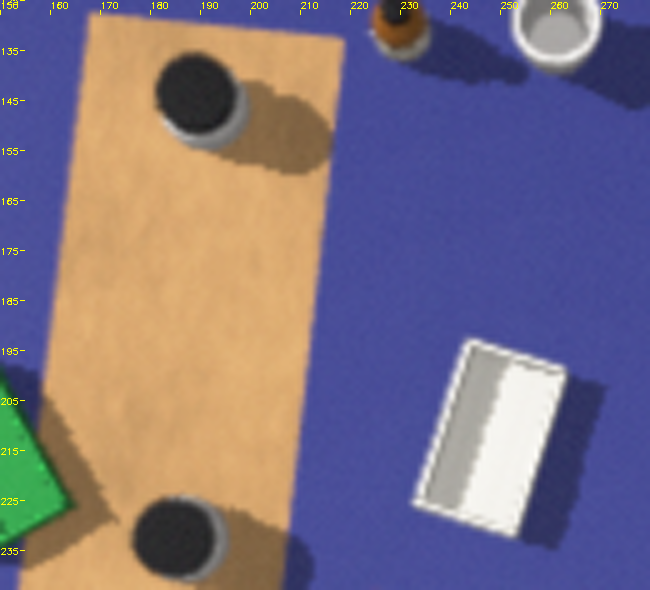

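View pics/c_dock.png

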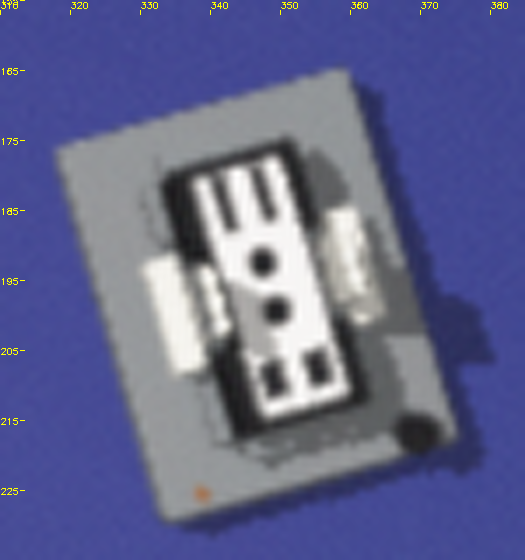

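View pics/s_dock.png

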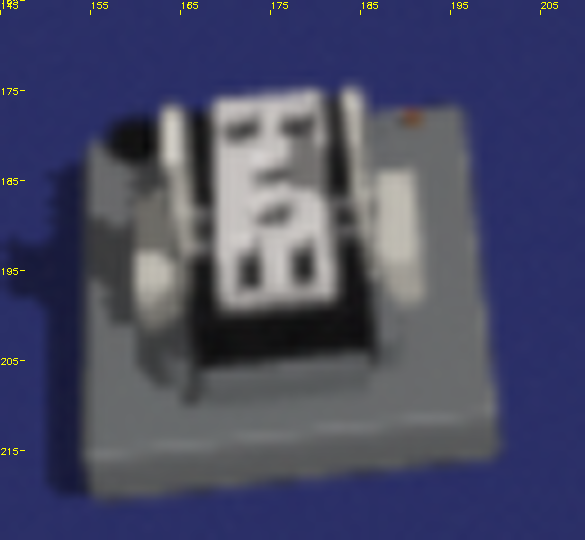

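View pics/s_left.png

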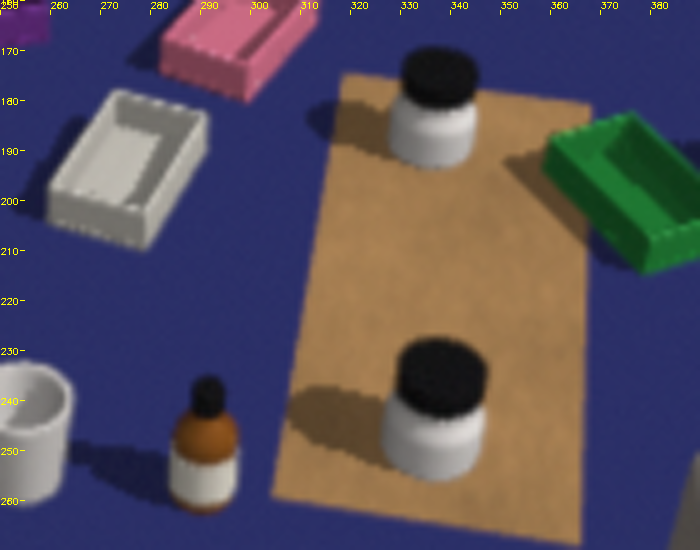

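```bash
cat > h.py <<'E'
import numpy as np
from plant import bot, fingers, viewer, status
from scipy.optimize import least_squares
CI={n:viewer.camera_info(n) for n in("scene","top")}
def proj(n,X):
    c=CI[n];p=np.atleast_2d(X)@c["R"].T+c["t"];return np.c_[c["fx"]*p[:,0]/p[:,2]+c["cx"],c["fy"]*p[:,1]/p[:,2]+c["cy"]]
def back(n,uv,z):
    c=CI[n];u,v=uv;d=c["R"].T@np.array([(u-c["cx"])/c["fx"],(v-c["cy"])/c["fy"],1.]);o=-c["R"].T@c["t"];return o+d*(z-o[2])/d[2]
def cp(px,k,x0,y0): return ((np.array(px,float)+.5)/k-.5)+[x0,y0]
def rect(n,uv,L,W,z,yaw0):
    # uv ordered any: match by nearest
    g=np.mean([back(n,u,z)[:2] for u in uv],0)
    def pts(p):
        c,s=np.cos(p[2]),np.sin(p[2]);q=np.array([[1,1],[1,-1],[-1,-1],[-1,1]])*[L/2,W/2]
        return np.c_[q@np.array([[c,s],[-s,c]])+p[:2],np.full(4,z)]
    def f(p):
        P=proj(n,pts(p));return np.concatenate([u-P[np.argmin(((P-u)**2).sum(1))] for u in uv])
    r=least_squares(f,[*g,yaw0]);return r.x,np.abs(r.fun).max()
def Rdown(yaw_y): # tool z down, tool y along world angle yaw_y
    y=np.array([np.cos(yaw_y),np.sin(yaw_y),0]);z=np.array([0,0,-1.]);return np.c_[np.cross(y,z),y,z]
E
python3 - <<'E'
from h import *
np.set_printoptions(precision=1,suppress=True)
T=lambda p:cp(p,5,150,125)
D=lambda p:cp(p,7,310,155)
S=lambda p:cp(p,5,250,160)
SD=lambda p:cp(p,9,145,165)
for nm,a in(("far",(197,94)),("near",(175,538))): print(nm,back("top",T(a),58))
for nm,a in(("far",(443,366)),("near",(440,69))): print(nm,"scene",back("scene",S(a),58))
t=[T(p) for p in((467,340),(567,370),(518,538),(413,504))]
b=[back("top",u,28) for u in t];print(np.array(b),[np.linalg.norm(b[i]-b[i-1]) for i in range(4)])
r,e=rect("top",t,100,60,28,np.arctan2(*(b[0]-b[3])[1::-1]));print("tray",r,np.degrees(r[2]),e)
for L,W,z,pp,nm in((160,124,20,((347,68),(457,432),(165,522),(57,148)),"dock"),(0,0,52,((280,155),(352,393),(265,418),(193,180)),"plate")):
    t=[D(p) for p in pp];b=[back("top",u,z) for u in t]
    d=[np.linalg.norm(b[i]-b[i-1]) for i in range(4)];print(nm,np.round(d,1),np.mean(b,0))
    L=L or (d[1]+d[3])/2;W=W or (d[0]+d[2])/2
    r,e=rect("top",t,L,W,z,np.arctan2(*(b[0]-b[1])[1::-1]));print(r,np.degrees(r[2]),e)
print("scene plate",np.mean([back("scene",SD(p),52) for p in((214,99),(320,90),(338,300),(220,312))],0))
print("scene dock",np.array([back("scene",SD(p),20) for p in((465,108),(497,410),(86,458),(90,140))]))
print("scene tray", np.array([back("scene",S(p),28) for p in((115,90),(208,113),(141,210),(51,188))]))
E
```

```text
far [702.4 209.2  58. ]
near [454.2 214.2  58. ]
far scene [703.3 212.   58. ]
near scene [454.7 216.6  58. ]
[[569.3  56.5  28. ]
 [553.2  -0.4  28. ]
 [457.8  25.6  28. ]
 [475.9  85.2  28. ]] [np.float64(97.69503337459673), np.float64(59.224926582841455), np.float64(98.86655165086704), np.float64(62.27384139385591)]
tray [514.1  41.7  -0.3] -16.21413528254593 0.5350636328985274
dock [123.  154.5 123.8 158. ] [ 564.4 -236.7   20. ]
[ 564.5 -236.7    0.3] 16.801406291177436 1.0377591752737487
plate [36.1 98.6 35.9 98.6] [ 563.8 -237.7   52. ]
[ 563.8 -237.7    0.3] 16.910533830706296 0.02349170203126505
scene plate [ 565.4 -236.6   52. ]
scene dock [[ 471.2 -199.6   20. ]
 [ 619.9 -155.9   20. ]
 [ 656.5 -273.    20. ]
 [ 503.9 -318.2   20. ]]
scene tray [[458.4  29.   28. ]
 [474.   85.1  28. ]
 [566.9  53.2  28. ]
 [554.    1.6  28. ]]
```

Run:
```python
from h import *
np.set_printoptions(precision=2,suppress=True)
R=Rdown(np.radians(-16.2+90))
P=np.array([514.,42,0])
print(bot.solve_ik(P+[0,0,78],R),bot.solve_ik([578.6,213,78],Rdown(np.radians(88.9))))
bot.movep(P+[0,0,260],R);print(status.get_time())
bot.move_l(P+[0,0,130],feed=200);print(status.get_time(),status.get_force())
import cv2
for n in("scene","top"): cv2.imwrite(f"pics/a_{n}.png",cv2.resize(viewer.capture(n)[100:300,150:400,::-1],None,fx=3,fy=3,interpolation=cv2.INTER_CUBIC))
```

```text
[-27.37  27.85  21.   118.77 -16.51  36.11  78.64] [-33.55  34.84  11.92 104.31 -10.18  41.89  72.8 ]
2.325
3.125 [ 0.19 -0.06 -0.56]
```

View pics/a_top.png

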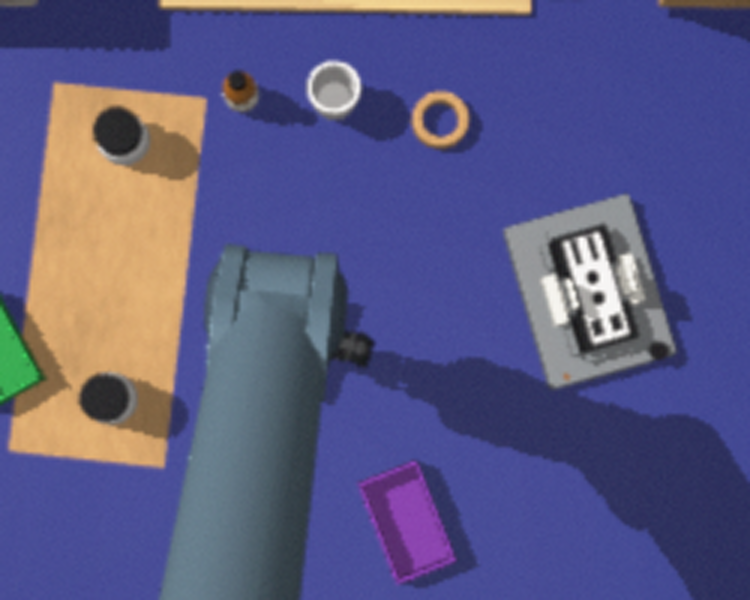

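View pics/a_scene.png

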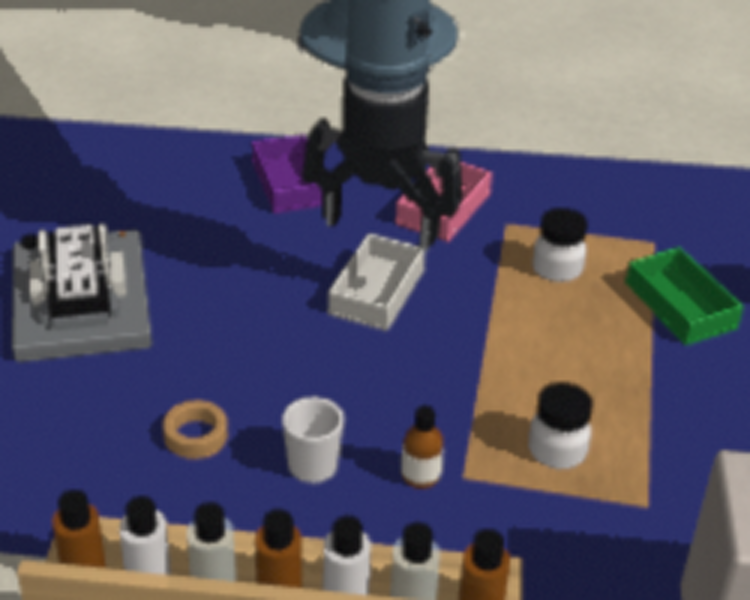

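The open fingers straddle the tray; the right tip is at (428,243) in the scene crop. I'll grasp now.

Run:
```python
from h import *
np.set_printoptions(precision=2,suppress=True)
P=np.array([514.,42,0])
print(bot.move_l(P+[0,0,78],feed=120,until_force=8),status.get_tool_pos(),status.get_force())
fingers.command_gripper(50,grip_force=35);print("w",status.get_grip_width(),status.get_force())
bot.move_l(P+[0,0,170],feed=150);print("w",status.get_grip_width(),status.get_force())
bot.movep([578.6,213,170],Rdown(np.radians(88.9)))
print(status.get_time(),status.get_grip_width(),status.get_tool_pos())
import cv2
for n in("scene",): cv2.imwrite(f"pics/b_{n}.png",cv2.resize(viewer.capture(n)[100:300,200:450,::-1],None,fx=3,fy=3,interpolation=cv2.INTER_CUBIC))
```

```text
False [514.31  41.88  78.29] [-0.06  0.61  0.12]
w 58.92814297987217 [ 0.17 -0.17  5.93]
w 59.13863928518903 [-0.49  0.14 -1.87]
5.6917 59.145715651814754 [577.89 212.78 168.46]
```

View pics/b_scene.png

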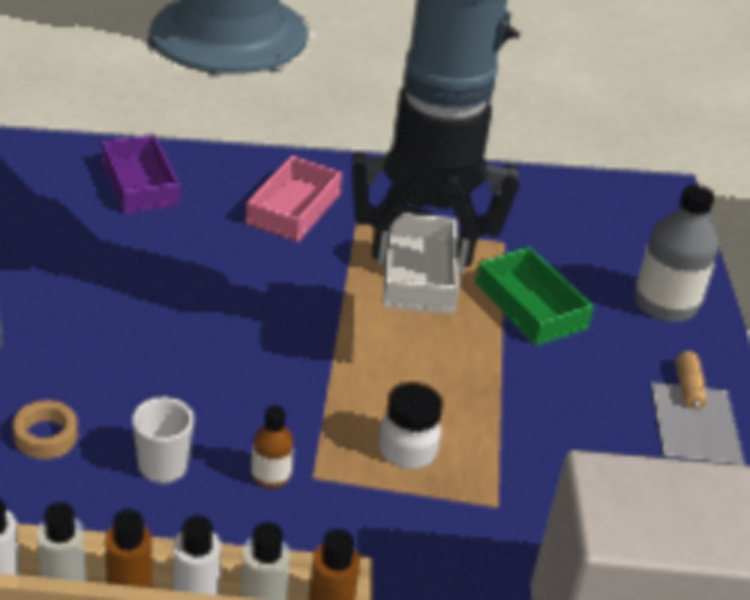

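Run:
```python
from h import *
np.set_printoptions(precision=2,suppress=True)
P=np.array([578.6,213,0])
bot.move_l(P+[0,0,95],feed=120);bot.sleep(.2);print(status.get_tool_pos(),status.get_force())
print(bot.move_l(P+[0,0,76.5],feed=30,until_force=5),status.get_tool_pos(),status.get_force(),status.get_time())
fingers.command_gripper(84);print("w",status.get_grip_width(),status.get_force())
bot.move_l(P+[0,0,200],feed=200)
bot.movep([560,20,200],Rdown(np.radians(100)));print(status.get_time())
import cv2
for n in("scene","top"): 
    im=viewer.capture(n)[:,:,::-1];cv2.imwrite(f"pics/raw_c_{n}.png",im)
c=cv2.imread("pics/raw_c_top.png")[125:243,150:280];cv2.imwrite("pics/c_top.png",cv2.resize(c,None,fx=5,fy=5,interpolation=cv2.INTER_CUBIC))
c=cv2.imread("pics/raw_c_scene.png")[160:270,280:420];cv2.imwrite("pics/c_scene.png",cv2.resize(c,None,fx=5,fy=5,interpolation=cv2.INTER_CUBIC))
```

```text
[579.43 213.32  96.18] [ 0.08  0.33 -1.23]
True [578.36 212.95  79.1 ] [-0.53  0.87  3.5 ] 7.2417
w 84.02955063507585 [ 0.09  0.28 -0.63]
9.175
```

View pics/c_top.png

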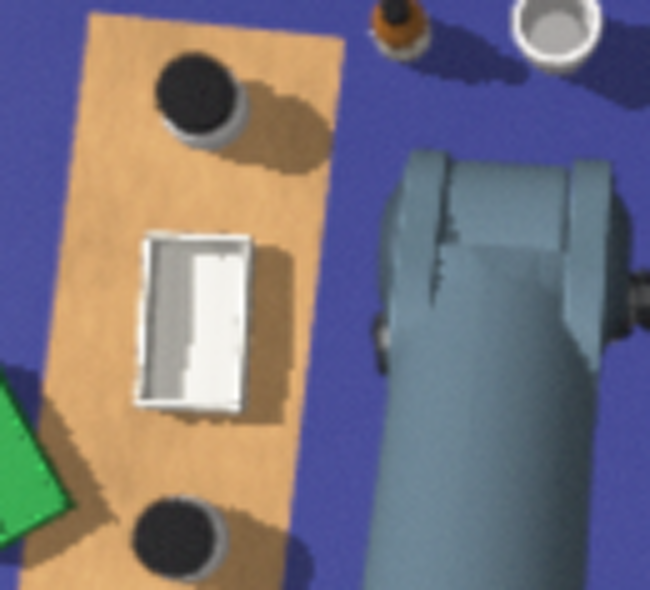

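View pics/c_scene.png

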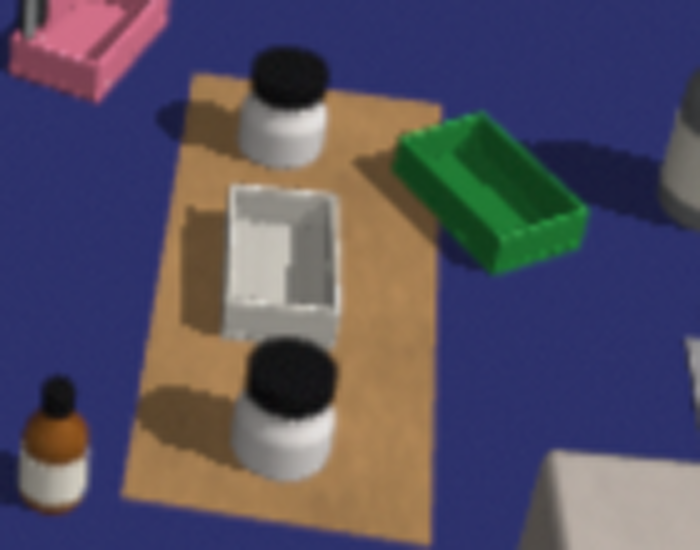

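The tray sits between the jars, with rim corners at (147,232), (251,236), (240,412) and (135,405) in the crop. I'll check its pose, then touch the bare mat with the fingers at 47 mm to calibrate tip height.

Run:
```python
from h import *
np.set_printoptions(precision=2,suppress=True)
T=lambda p:cp(p,5,150,125)
r,e=rect("top",[T(p) for p in((147,232),(251,236),(240,412),(135,405))],100,60,28,0.)
print(r,np.degrees(r[2]),e)
for a in((198,93),(176,537)): print(back("top",T(a),58))
fingers.command_gripper(47,grip_force=60)
bot.move_l([560,20,90],feed=200);bot.sleep(.2);f0=status.get_force()
print(f0,bot.move_l([560,20,64],feed=20,until_force=4))
for i in range(2): print(status.get_tool_pos(),status.get_force(),status.get_grip_width());bot.sleep(.1)
bot.move_l([560,20,200],feed=200);print(status.get_time())
```

```text
[577.72 212.37  -0.04] -2.0999339320102712 0.17579044825092183
[703.   208.64  58.  ]
[454.73 213.62  58.  ]
[-0.05 -0.25  1.21] True
[559.89  19.95  70.25] [-0.53  0.11  4.92] 46.6671845832431
[559.9   20.01  70.24] [-0.88  0.26  4.93] 46.752013359120944
12.5667
```

Tip offset is 70.3 mm at about 47 mm opening. The tray is within about 1.5 mm and 1° of the jar midline. Now the cassette.

Run:
```python
from h import *
np.set_printoptions(precision=2,suppress=True)
R=Rdown(np.radians(106.9));P=np.array([564.5,-237.2,0])
fingers.command_gripper(84,grip_force=60)
bot.movep(P+[0,0,220],R);bot.move_l(P+[0,0,150],feed=150);print(status.get_time(),status.get_tool_pos())
import cv2
im=viewer.capture("scene")[:,:,::-1]; cv2.imwrite("pics/raw_d.png",im);cv2.imwrite("pics/d.png",cv2.resize(im[130:230,120:230],None,fx=6,fy=6,interpolation=cv2.INTER_CUBIC))
```

```text
14.65 [ 565.09 -236.41  150.16]
```

View pics/d.png

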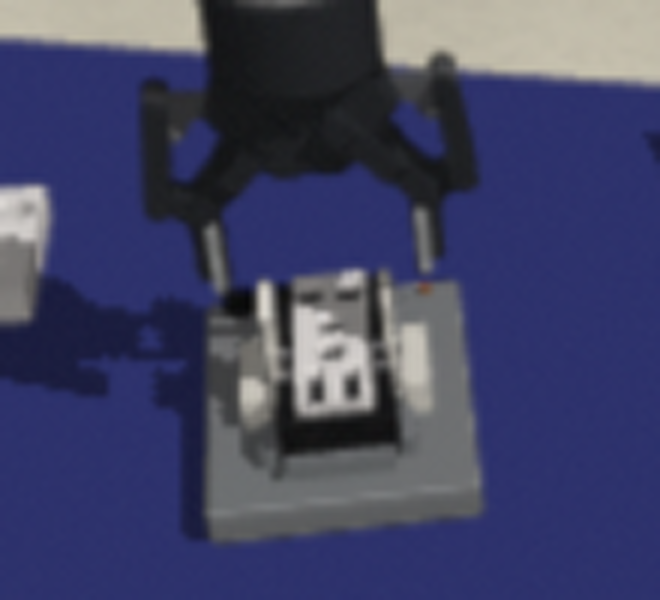

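The jaws (tips at (218,288) and (427,268)) straddle the catches ((263,310) and (385,305)). I'll descend and pinch.

Run:
```python
from h import *
np.set_printoptions(precision=2,suppress=True)
P=np.array([564.5,-237.2,0])
print(bot.move_l(P+[0,0,115.5],feed=60,until_force=8),status.get_tool_pos(),status.get_force())
fingers.command_gripper(54,grip_force=60);bot.sleep(.2);print("w",status.get_grip_width(),status.get_force(),status.get_tool_pos())
fingers.command_gripper(40,grip_force=60);bot.sleep(.3);print("w",status.get_grip_width(),status.get_force(),status.get_ft_torque(),status.get_tool_pos(),status.get_time())
import cv2
im=viewer.capture("scene")[:,:,::-1]; cv2.imwrite("pics/raw_e.png",im);cv2.imwrite("pics/e.png",cv2.resize(im[130:230,120:230],None,fx=6,fy=6,interpolation=cv2.INTER_CUBIC))
```

```text
False [ 564.5  -237.32  115.32] [-0.01 -0.47  0.55]
w 53.9896317057384 [-1.   -0.19  5.83] [ 565.02 -237.65  116.41]
w 42.01562467215445 [-2.21  1.27 13.11] [ 0.3   0.68 -0.11] [ 565.37 -237.59  117.72] 16.5917
```

View pics/e.png

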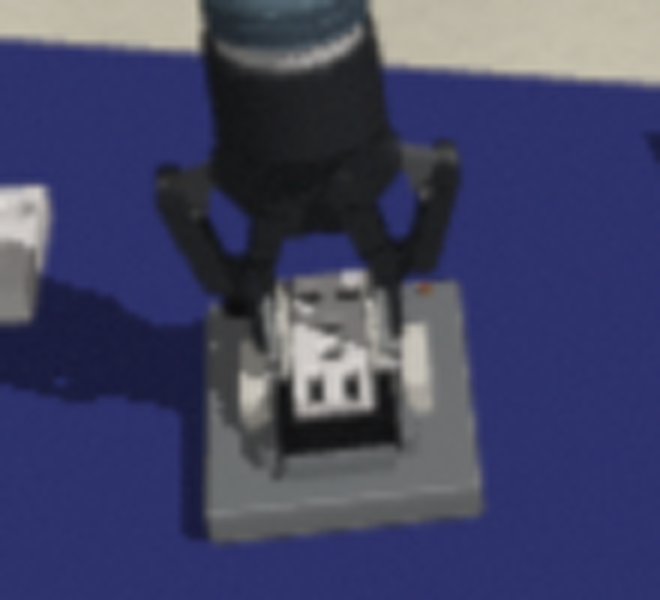

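Run:
```python
from h import *
np.set_printoptions(precision=2,suppress=True)
P=np.array([564.5,-237.2,0])
for z in (119,123,128):
    s=bot.move_l(P+[0,0,z],feed=25);bot.sleep(.15)
    print(z,"w",status.get_grip_width(),status.get_force(),status.get_tool_pos(),status.get_time())
import cv2
im=viewer.capture("scene")[:,:,::-1]; cv2.imwrite("pics/raw_f.png",im);cv2.imwrite("pics/f.png",cv2.resize(im[130:230,120:230],None,fx=6,fy=6,interpolation=cv2.INTER_CUBIC))
```

```text
119 w 42.53992221081283 [-0.35  0.74 -1.95] [ 563.88 -236.72  118.09] 17.0833
123 w 42.17701073596906 [ 0.82  0.62 -1.83] [ 564.48 -237.19  122.96] 17.5417
128 w 42.21486715606645 [ 1.34 -0.46 -3.04] [ 564.44 -237.15  127.96] 18.0417
```

View pics/f.png

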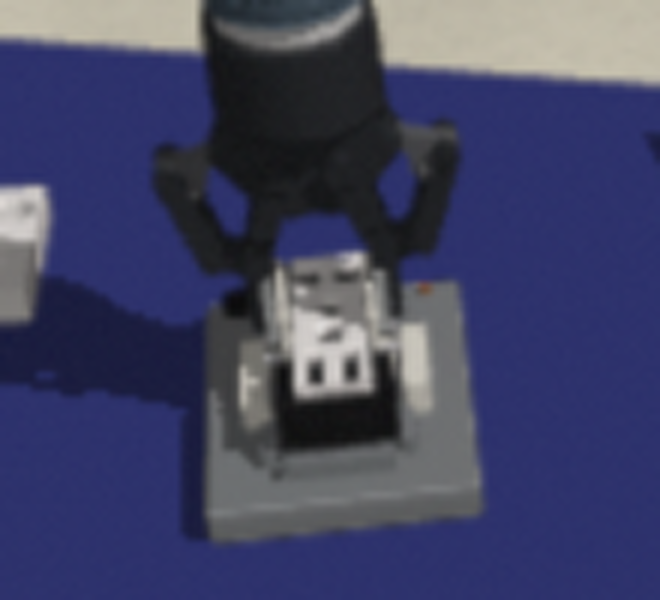

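The cassette rises free and level. I'll continue the lift and carry it over the tray.

Run:
```python
from h import *
np.set_printoptions(precision=3,suppress=True)
bot.move_l([564.5,-237.2,222],feed=80);print("w",status.get_grip_width(),status.get_force(),status.get_time())
bot.move_l([578.2,212.7,222],feed=130,frame=Rdown(np.radians(88.5)));bot.sleep(.5)
print("w",status.get_grip_width(),status.get_force(),status.get_ft_torque(),status.get_time(),status.get_tool_pos(),status.get_ee_rot()[:,2])
import cv2
for n in("scene","top"):
    im=viewer.capture(n)[:,:,::-1]; cv2.imwrite(f"pics/raw_g_{n}.png",im)
im=cv2.imread("pics/raw_g_scene.png");cv2.imwrite("pics/g.png",cv2.resize(im[100:260,270:420],None,fx=5,fy=3.75*4/3,interpolation=cv2.INTER_CUBIC)[:600])
im=cv2.imread("pics/raw_g_top.png");cv2.imwrite("pics/gt.png",cv2.resize(im,(800,600)))
```

```text
w 42.27667761419582 [-0.494 -0.086 -2.848] 19.4167
w 41.91237814166246 [ 0.265  0.272 -2.64 ] [-0.067  0.009  0.017] 23.525 [578.197 212.706 222.005] [ 0. -0. -1.]
```

View pics/g.png

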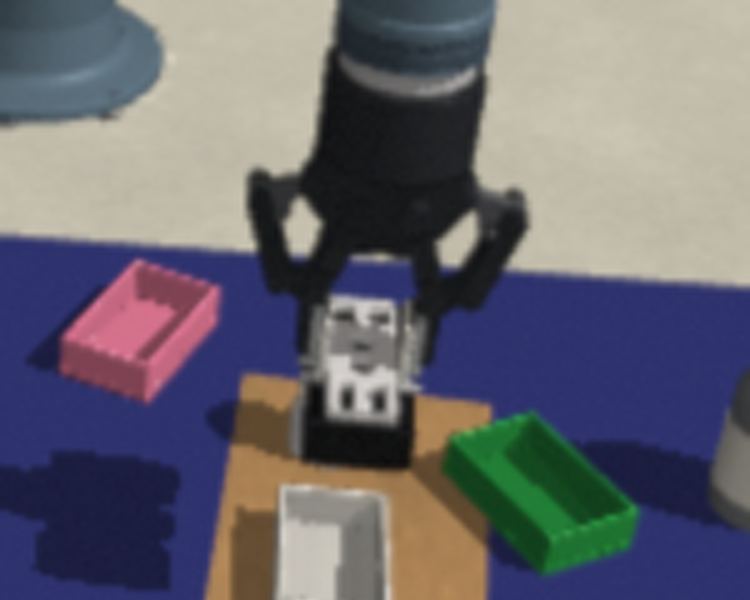

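View pics/gt.png

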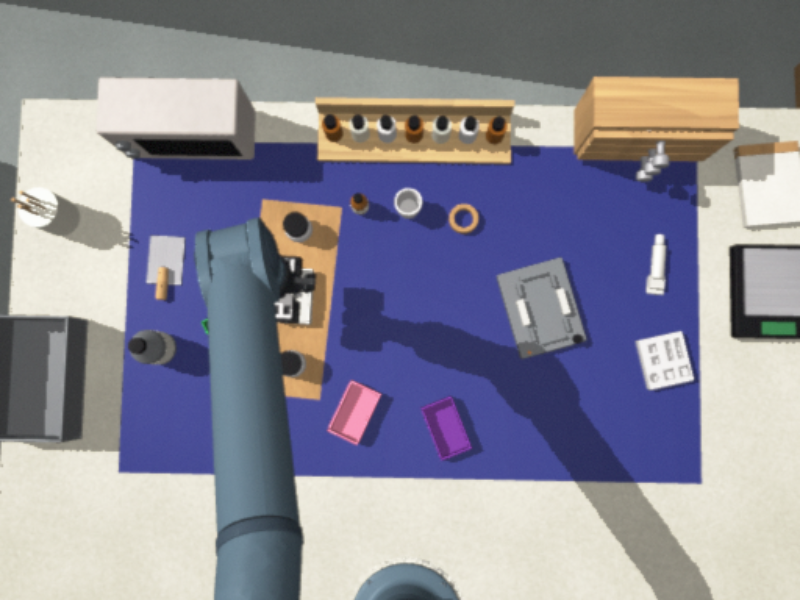

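Run:
```python
from h import *
np.set_printoptions(precision=1,suppress=True)
G=lambda p:cp(p,5,270,100)
for z in(152,157,162):
    b=np.array([back("scene",G(p),z) for p in((330,297),(396,301),(408,424),(325,417))]);print(z,b.mean(0),[round(np.linalg.norm(b[i]-b[i-1]),1) for i in range(4)], b[:,:2].tolist() if z==157 else "")
# predicted
yaw=np.radians(-1.5);c,s=np.cos(yaw),np.sin(yaw)
def W(x,y,z): return [578.2+c*x-s*y,212.7+s*x+c*y,125+z]
Q=[W(-49.3,-18,32),W(-49.3,18,32),W(49.3,18,32),W(49.3,-18,32),W(55,-27,0),W(55,27,0)]
print((proj("scene",Q)-[270,100]+.5)*5-.5)
print(status.get_qd(),status.get_tool_pos(),status.get_grip_width())
```

```text
152 [573.5 215.3 152. ] [np.float64(105.8), np.float64(34.6), np.float64(106.9), np.float64(40.4)] 
157 [580.5 214.4 157. ] [np.float64(105.0), np.float64(34.4), np.float64(106.1), np.float64(40.1)] [[528.0670294585151, 198.0991418385065], [527.4547293364054, 232.45736267533675], [633.5340198253774, 233.6367166326769], [632.9341088969134, 193.5034737532887]]
162 [587.5 213.6 162. ] [np.float64(104.2), np.float64(34.1), np.float64(105.3), np.float64(39.8)] 
[[326.  297.1]
 [395.2 303. ]
 [398.7 416.4]
 [324.6 409.7]
 [299.1 465.8]
 [408.7 476.1]]
[ 0.1  0.1 -0.   0.   0.  -0.   0. ] [578.2 212.7 222. ] 42.34362369947064
```

Run:
```python
import cv2
im=cv2.imread("pics/raw_g_scene.png");cv2.imwrite("pics/g2.png",cv2.resize(im[150:270,310:400],None,fx=5,fy=5,interpolation=cv2.INTER_CUBIC))
```

```text
(no output)
```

View pics/g2.png

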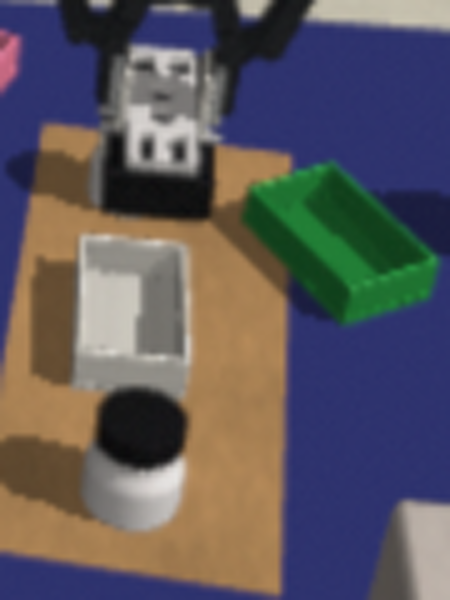

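Run:
```python
from h import *
np.set_printoptions(precision=1,suppress=True)
SD=lambda p:cp(p,9,145,165)
b=np.array([back("scene",SD(p),52) for p in((214,99),(320,90),(338,300),(220,312))]);print([round(np.linalg.norm(b[i]-b[i-1]),1) for i in range(4)])
import cv2
a=cv2.imread("pics/raw_scene0.png")[168:218,148:208];f=cv2.imread("pics/raw_f.png")[165:215,148:208];g=cv2.imread("pics/raw_g_scene.png")[153:203,318:378]
o=[cv2.resize(x,None,fx=9,fy=9,interpolation=cv2.INTER_CUBIC) for x in(a,f,g)]
o=[cv2.resize(np.clip(x.astype(float)*1.8,0,255).astype(np.uint8),(390,325)) for x in o]
cv2.imwrite("pics/cmp.png",np.vstack([np.hstack(o[:2]),np.hstack([o[2],o[2]*0])])[:, :780][:600] if 0 else np.hstack([cv2.resize(x,(266,222)) for x in o]))
cv2.imwrite("pics/g3.png",cv2.resize(np.clip(cv2.imread("pics/raw_g_scene.png")[150:200,320:370].astype(float)*2.0,0,255).astype(np.uint8),None,fx=12,fy=12,interpolation=cv2.INTER_CUBIC))
cv2.imwrite("pics/f3.png",cv2.resize(np.clip(cv2.imread("pics/raw_f.png")[165:215,150:200].astype(float)*2.0,0,255).astype(np.uint8),None,fx=12,fy=12,interpolation=cv2.INTER_CUBIC))
```

```text
[np.float64(108.4), np.float64(33.7), np.float64(107.9), np.float64(35.1)]
```

View pics/g3.png

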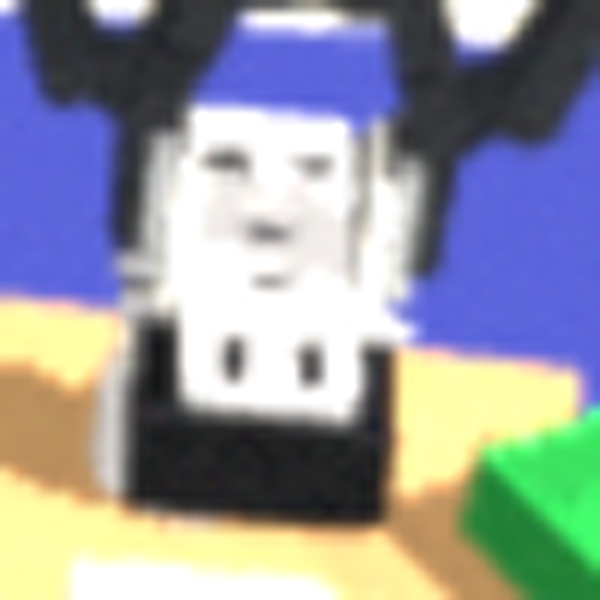

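View pics/f3.png

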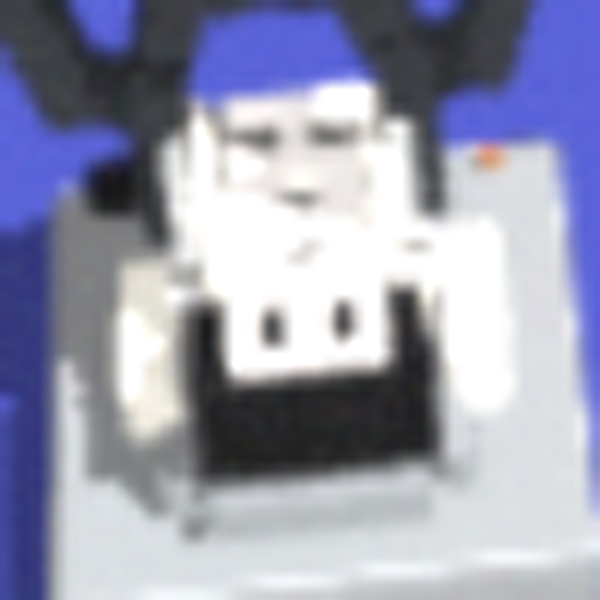

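The plate-length mismatch is my pick including the plate's end face: the same pick on the latched cassette gave 108 mm. That means no visible tilt, and the remaining offsets are about 3 mm. I'll check that nothing else moved, then hand in.

Run:
```python
from h import *
import cv2
np.set_printoptions(precision=2,suppress=True)
a=cv2.imread("pics/raw_scene0.png").astype(int)
b=viewer.capture("scene")[:,:,::-1].astype(int)
d=(np.abs(a-b).max(2)>60).astype(np.uint8)
n,l,s,c=cv2.connectedComponentsWithStats(d)
print([tuple(x) for x in s[1:] if x[4]>15])
print(status.get_grip_width(),status.get_force(),status.get_tool_pos(),status.get_qd(),status.get_time())
bot.hand_in()
```

```text
[(np.int32(296), np.int32(0), np.int32(12), np.int32(24), np.int32(78)), (np.int32(476), np.int32(0), np.int32(36), np.int32(93), np.int32(1980)), (np.int32(281), np.int32(2), np.int32(105), np.int32(168), np.int32(5385)), (np.int32(256), np.int32(17), np.int32(13), np.int32(13), np.int32(51)), (np.int32(275), np.int32(28), np.int32(11), np.int32(13), np.int32(79)), (np.int32(295), np.int32(29), np.int32(7), np.int32(30), np.int32(76)), (np.int32(288), np.int32(51), np.int32(4), np.int32(6), np.int32(16)), (np.int32(351), np.int32(61), np.int32(30), np.int32(8), np.int32(109)), (np.int32(455), np.int32(63), np.int32(10), np.int32(21), np.int32(88)), (np.int32(139), np.int32(81), np.int32(65), np.int32(11), np.int32(379)), (np.int32(121), np.int32(92), np.int32(59), np.int32(48), np.int32(1355)), (np.int32(213), np.int32(108), np.int32(38), np.int32(10), np.int32(114)), (np.int32(280), np.int32(112), np.int32(18), np.int32(7), np.int32(50)), (np.int32(376), np.int32(140), np.int32(21), np.int32(8), np.int32(76)), (np.int32(330), np.int32(159), np.int32(24), np.int32(35), np.int32(623)), (np.int32(169), np.int32(175), np.int32(13), np.int32(22), np.int32(163)), (np.int32(183), np.int32(175), np.int32(4), np.int32(16), np.int32(26)), (np.int32(260), np.int32(178), np.int32(32), np.int32(32), np.int32(674)), (np.int32(160), np.int32(187), np.int32(5), np.int32(7), np.int32(27)), (np.int32(165), np.int32(194), np.int32(21), np.int32(12), np.int32(126)), (np.int32(317), np.int32(197), np.int32(31), np.int32(29), np.int32(458)), (np.int32(335), np.int32(198), np.int32(9), np.int32(3), np.int32(19))]
42.19887739028282 [-0.7   0.31 -2.79] [578.18 212.74 222.  ] [ 0.01  0.03  0.02 -0.02  0.02 -0.06 -0.07] 23.675
the job is handed in; nothing more can be done
```

The job is handed in at about 24 s. The tray is set down and released between the jars, and the arm is still holding the cassette over it by the pinched catches.

- **Tray:** it sits flat, about 1.5 mm from the midpoint between the jars and about 1° off their line. That is as measured in the top view after I let go.
- **Cassette:** it came straight up out of the base with no snag on the ledges. It is held still, centred over the tray with its underside about 125 mm above the work surface. The reported load on the tool is about 2.8 N.
- **Bench:** comparing the scene picture from before and after, I saw changes only where the arm, shadows, tray and cassette had been. The near jar was hidden behind the cassette in that last view. It had not moved in the earlier view after the tray was placed.

Two checks did not fully agree:

- **Grip width:** the gripper read about 42 mm on the pinched catches, where 46 mm was expected. I took this to be give in the fingers or pads, because the cassette released and the width stayed steady.
- **Final position:** the last scene picture showed edges 1 to 1.5 pixels from where I predicted, roughly 3 to 5 mm in height or along x. A tilt of about 1° is also possible. I left it, since that is close to the camera's calibration error.

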